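# Open the sloped garnish well and put its cover on the side plate

## Robot

A 6-joint arm with a two-finger parallel gripper is mounted at the origin on a cart in front of the work surface, level with it; the furniture and walls round the work are solid. World frame = base frame: x ahead of the robot, y to its left, z up, the work surface at z = 0. Lengths are in m, angles in rad, forces in N, time in s.
With the tool pointing down it reaches from about 0.325 to 0.9 m from the base axis. Payload 3.5 kg.
Tool frame: the origin (TCP) lies midway between the tips of the shut fingers; the grasp point (between the pads) lies 19 mm behind it; z points along the fingers, y is the direction in which the jaws open and shut (so a half turn about z gives the same grasp; the last joint's range is limited). The gripper opens to 85 mm and grips with 20 to 120 N. Pads are 22 mm wide; open, the fingers measure 114 mm over their backs; the gripper's body (76 mm by 85 mm) begins 54 mm behind the grasp point. The pads swing forward as they close: fully open they stand 13 mm farther back than shut.
Start: joints at [-1.28, 0.276, -0.026, 1.268, 0, 1.467], TCP at [0.24, -0.577, 0.231] pointing down, gripper open.
Joint ranges: [-3.12, 3.12], [-0.85, 1.88], [-1.08, 1.24], [-1.95, 2.15], [-1.57, 1.53], [-3.14, 3.14]. Speed limits (rad/s): [2.57, 2.57, 3.14, 3.14, 3.14, 3.14].

## Interface

Orientations are given as a unit quaternion [w, x, y, z].
In Python, from plant import monitor, cams, job gives the robot as it stands. The module is installed in compiled form; this text tells all that it offers.
- The arm moves only by the shell command python3 -m inch 'ROWS' [FORCE]. ROWS is JSON, a list that holds one entry, the list of rows, each a list of 7 numbers: the shift along the tool's x, y, z in m, then the turn, a rotation vector about the tool's x, y, z in rad, then the closure, from 0 (fully open) to 1 (shut). A call has 1 to 5 rows; each row shifts and turns the commanded pose from where the row before left it, along the tool's axes as they then stand; what a row does not reach is not made up. A row lasts 1/10 s, in which the tool goes at most 50 mm and 8.59 degrees, less where a joint would pass 70% of its speed; a pose out of reach is approached as far as the arm can. A call with a gripper value outside its range is refused whole. The fingers move at their own pace and stop on an object; FORCE is the grip in N (left out, the last holds). Time passes only in rows, so rows that do not move let the fingers close. It gives the time, the measured TCP pose, the force and the opening at its end, in the units of the state.
- monitor.observe(): the state, without advancing time (a new reading comes with each control period).
- cams.grab_frame(name): name is "side" or "top" or "wrist"; returns a dict with "image" (400x640x3 uint8, red, green, blue), "range_z" (400x640 float32, m along the optical axis (not along the pixel's ray), 0 where there is no reading), "mtx" (3x3 intrinsics, pixels), "extrinsics" (4x4, takes a point from camera to world coordinates); the wrist camera has in their place "hand_eye" (4x4, takes a point from camera to tool coordinates, whose origin is the TCP and whose axes are the flange's). Camera axes: x right, y down, z forward; pixel columns grow to the right and rows downward; lengths in m; the calibration is good to about 2 mm. A picture is of the moment at which its call begins: read the wrist's pose just before it.
- job.finish_job(): hands the job in, once; it reports no verdict.
The state is a dict: "t": time; "qpos": joint angles; "joint_velocities": joint speeds; "joint_efforts": joint torques, N m; "tool_pos": TCP position; "orientation": TCP orientation; "contact_force": force on the tool from outside, world axes, zero at the start; "torque": the same for the moment, N m; "opening": opening from 0.0 (shut) to 1.0 (fully open).
Only numpy, scipy, OpenCV 4.12 (cv2) and the standard library are available. Lean on these libraries where they do the work, as an engineer would, in place of code of your own. Each camera call takes 0.05 s, during which the arm holds its last target.

## Task

Open the sloped garnish well whose cover has the long bar handle for service: swing its keeper clear of the cover, then lift the cover off and set it down, without dropping it, in the middle of the side plate, lying flat with its handle up. Leave the keeper swung clear, the other well (round-knob cover) shut with its keeper over it, and do not shift the plate or the things lying around.

Things in the scene. Friction and masses are not known exactly. Their poses are not given: they have to be found in the camera images.
- stand_bar: Fixed dark bent-steel stand of the bar-handle well, 104x140 mm foot. Origin: foot's centre on the table (y 14 mm short of the foot's middle). x: level, from low front to high back; y: towards the keeper; z up. Its deck slopes 30 degrees (low edge z 60, high edge z 110 mm): deck x runs up the slope, deck y = stand y, deck z (normal) leans 30 degrees from vertical to the stand's -x.
- well_bar (a point): Centre of the bar-handle well's mouth (62 mm along the slope x 90 mm), in the plane of the deck's top, 89 mm above the table. Axes as stand_bar. Tray 24 mm deep.
- keeper_bar (a joint): Keeper over the bar cover, rad. 0: short end fully over the flange; grows to 1.5 (stop) as its tab is pushed up the slope, clockwise seen from above. Clear of the cover from 0.95; clear for this job: over 1.0. Stays where left (friction 0.04 N m, about 1.2 N at the tab). Flat arm 12 mm wide, its top 10.5 mm above the deck; short end 26 mm long, 3.5 mm above the flange.
- keeper_bar_pivot (a point): Point of the keeper's pivot axis in the plane of the deck's top, 68 mm from the well's centre in the stand's +y. The axis is the deck normal. Axes as stand_bar.
- keeper_bar_tab (a point): Middle of the keeper's upright black tab: 10 mm in the pushing direction, 14 mm along the arm, 24 mm tall along the deck normal; this point is 12 mm below its top, 21.5 mm above the deck. It is 33 mm from the pivot, on the side away from the cover: at keeper 0 straight to the stand's +y.
- cover_bar: Loose 160 g bright steel cover with a long bar handle. Flange 76 (x) x 104 (y) x 3 mm; plug 56x84 mm, 10 mm deep below it, 3 mm play in the well. Origin: centre of the flange's underside; z out of its top, at first along the deck normal. Black bar along y: 80 mm long, 12 thick, 16 tall, its middle 28 mm above the origin, 17 mm gap under it, on two posts 56 mm apart.
- stand_knob: The other fixed dark stand, the same in every size, with the well whose cover has a round knob; its keeper lies over its cover. Origin and axes as for stand_bar.
- well_knob (a point): Centre of the mouth of the knob-cover well, in the plane of the deck's top. Axes as stand_knob.
- keeper_knob (a joint): Keeper of the knob-cover well, values as keeper_bar. To be left over its cover (below 0.6).
- cover_knob: Loose steel cover like cover_bar, but with a round black knob, 30 mm across, top 36 mm above the flange's underside. Origin: centre of the flange's underside. To be left in its well.
- plate: White porcelain side plate, loose, 155 mm across, 17 mm high; its flat middle, about 110 mm across, is 7 mm above the table. Origin: centre of its underside. A cover laid flat in its middle has its origin about 17 mm above the table. Stands in front of the gap between the two stands.
- dip_cup: Small round dip cup, 65 mm across, 37 mm high, bystander. Origin: centre of underside.
- brush: Pastry brush, 37 x 196 x 23 mm, lying, bystander. Origin: middle of underside.
- pen: Marker pen, 13 x 130 x 13 mm, lying between the stands, bystander. Origin: middle of underside.
- thermometer: Dial thermometer, 43 x 157 x 10 mm, lying, bystander. Origin: middle of underside.
- serving_tongs: Steel tongs, 33 x 254 x 20 mm, lying, bystander. Origin: middle of underside.

How it is judged:
On the way, in this order (a step that is already met when the one before it is completed fails the run):
1. the bar cover's keeper is swung more than 1.0 rad open with the cover still in its well (value of joint keeper_bar above 1 rad and distance between cover_bar and well_bar below 0.01 m), for 0.1 s.
2. the bar cover is lifted off: its origin more than 50 mm from the mouth of its well, held by the fingers (distance between cover_bar and well_bar above 0.05 m and contact force between the fingers and cover_bar above 0.5 N), for 0.1 s.
3. the cover is lowered onto the plate in the grip: within 40 mm of its centre, origin less than 32 mm above the plate's underside, fingers still on it (horizontal distance between cover_bar and plate below 0.04 m and z of cover_bar in the frame of plate below 0.032 m and contact force between the fingers and cover_bar above 0.3 N).
At the end, for the whole second after the job is handed in: The bar cover lies at rest on the side plate, handle up, within 0.2 rad of level, its centre within 30 mm of the plate's; its keeper is over 1.0 rad open; the knob cover is in its well (within 10 mm) with its keeper below 0.6 rad; the plate is level (horizontal distance between cover_bar and plate below 0.03 m and z of cover_bar in the frame of plate between 0.008 and 0.03 m and angle between cover_bar's own z axis and vertical below 0.2 rad and linear speed of cover_bar below 0.02 m/s and angular speed of cover_bar below 0.2 rad/s and value of joint keeper_bar above 1 rad and distance between cover_knob and well_knob below 0.01 m and value of joint keeper_knob below 0.6 rad and angle between plate's own z axis and vertical below 0.1 rad); the robot touches nothing.
It fails at once if the knob cover is lifted or pushed out of its well (more than 12 mm) (distance between cover_knob and well_knob above 0.012 m).
It fails at once if the plate is moved more than 50 mm (distance of plate from where it was at the start of the episode above 0.05 m).
It fails at once if a bystander (dip cup, brush, pen, thermometer, tongs) is moved more than 40 mm (distance of any of dip_cup, brush, pen, thermometer, serving_tongs from where it was at the start of the episode above 0.04 m).
It also fails if it takes over 54 s, if anything falls off the work surface, if the arm or the gripper's body presses on something with over 40 N, if the wrist force passes 120 N, or if a joint passes its speed limit or range.

## Working session

There is one attempt and no reset: what is moved stays moved. The work goes in short steps, Python scripts to look and compute and a shell command to move; the robot and the scene stay as the last step left them, time stands still between calls to the robot, and variables do not carry over. Pictures are saved under pics/ and viewed, and the job is handed in when it is done.

```bash
mkdir -p pics
python3 - <<'E'
from plant import monitor, cams, job
import cv2,numpy as np
s=monitor.observe();print(s)
for n in("side","top","wrist"):
    f=cams.grab_frame(n)
    cv2.imwrite(f"pics/{n}0.png",f["image"][:,:,::-1])
    np.savez(f"{n}0.npz",**f)
    print(n,f["mtx"].round(1).tolist(),f.get("extrinsics",f.get("hand_eye")).round(3).tolist())
E
```

```text
{'t': 0.0, 'qpos': array([-1.28039362e+00,  2.77137721e-01, -2.78871349e-02,  1.26794771e+00,
        1.44642406e-06,  1.46739674e+00]), 'joint_velocities': array([-0.0015816 ,  0.00159362,  0.00156601,  0.00187939, -0.00050315,
       -0.00186231]), 'joint_efforts': array([-8.08442255e-04, -4.45508444e+01,  2.95205373e+01,  1.65779219e-02,
        5.30428326e-05, -4.84670863e-06]), 'tool_pos': array([ 0.23958685, -0.57643257,  0.23015378]), 'orientation': array([-1.08343273e-03,  9.80676938e-01,  1.95631183e-01, -1.00872513e-04]), 'contact_force': array([-0.71851425, -0.50279433, -0.36759855]), 'torque': array([-0.01382871, -0.01141599, -0.01720426]), 'opening': 1.0025940023381483}
side [[397.7, 0.0, 326.8], [0.0, 397.7, 198.0], [0.0, 0.0, 1.0]] [[1.0, 0.01, 0.014, 0.519], [-0.009, -0.398, 0.917, -1.246], [0.014, -0.917, -0.398, 0.566], [0.0, 0.0, 0.0, 1.0]]
top [[411.7, 0.0, 315.1], [0.0, 411.7, 198.8], [0.0, 0.0, 1.0]] [[-0.026, -0.989, 0.146, 0.388], [-1.0, 0.024, -0.014, -0.135], [0.01, -0.146, -0.989, 1.085], [0.0, 0.0, 0.0, 1.0]]
wrist [[316.3, 0.0, 318.5], [0.0, 316.3, 198.5], [0.0, 0.0, 1.0]] [[-0.001, -0.957, -0.29, 0.073], [1.0, -0.001, 0.001, -0.0], [-0.001, -0.29, 0.957, -0.143], [0.0, 0.0, 0.0, 1.0]]
```

View pics/side0.png

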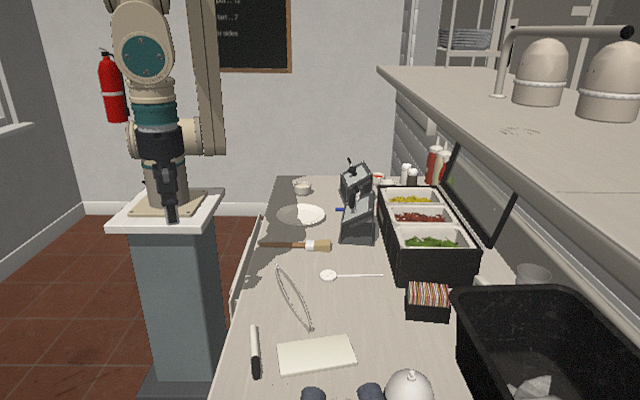

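View pics/top0.png

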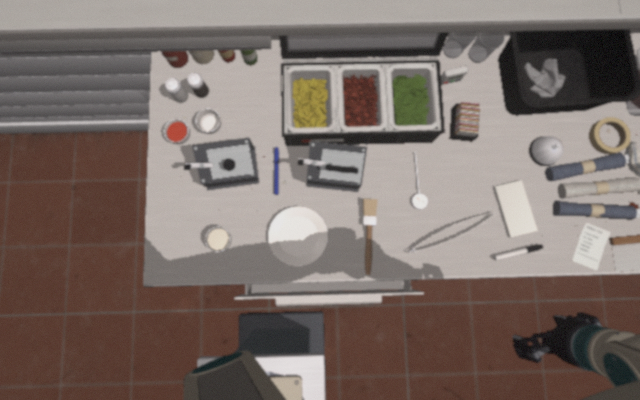

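View pics/wrist0.png

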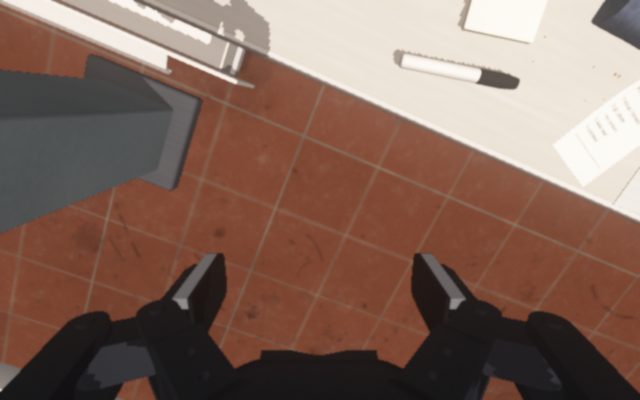

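Run:
```python
import cv2,numpy as np
f=np.load("top0.npz");im=f["image"][:,:,::-1]
c=im[125:285,165:385];cv2.imwrite("pics/topz.png",cv2.resize(c,None,fx=3.6,fy=3.6,interpolation=cv2.INTER_CUBIC))
f=np.load("side0.npz");im=f["image"][:,:,::-1]
c=im[140:270,260:400];cv2.imwrite("pics/sidez.png",cv2.resize(c,None,fx=4.5,fy=4.5,interpolation=cv2.INTER_CUBIC))
```

```text
(no output)
```

View pics/topz.png

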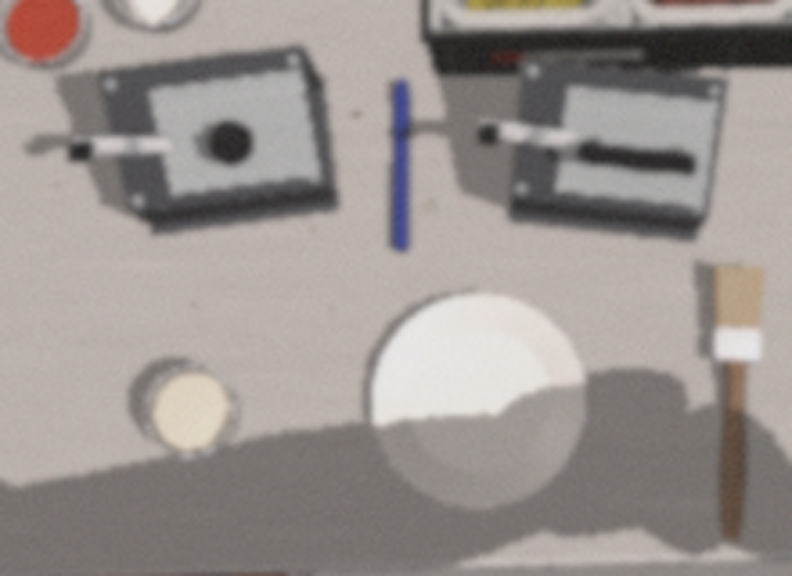

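View pics/sidez.png

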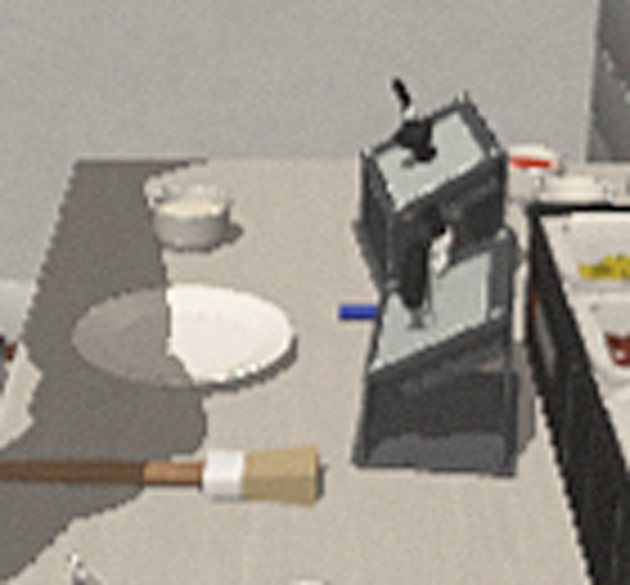

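```bash
cat > h.py <<'E'
import numpy as np,cv2
def pts(f,uv,depth=None,z=None,T=None):
    K=f["mtx"];T=f["extrinsics"] if T is None else T
    uv=np.atleast_2d(np.array(uv,float))
    d=np.c_[(uv[:,0]-K[0,2])/K[0,0],(uv[:,1]-K[1,2])/K[1,1],np.ones(len(uv))]
    if depth is not None: return (d*np.asarray(depth)[:,None])@T[:3,:3].T+T[:3,3]
    w=d@T[:3,:3].T;t=(z-T[2,3])/w[:,2]
    return w*t[:,None]+T[:3,3]
def cloud(f,T=None):
    D=f["range_z"];v,u=np.mgrid[:D.shape[0],:D.shape[1]]
    return pts(f,np.c_[u.ravel(),v.ravel()],D.ravel(),T=T).reshape(D.shape+(3,))
E
python3 - <<'E'
import numpy as np,cv2
from h import *
f=np.load("top0.npz");im=f["image"].astype(int);C=cloud(f)
g=im.max(2)
print("table z",np.median(C[215:225,330:350,2]))
def blob(r0,r1,c0,c1,mask):
    m=np.zeros(g.shape,bool);m[r0:r1,c0:c1]=mask[r0:r1,c0:c1]
    n,l,s,ce=cv2.connectedComponentsWithStats(m.astype(np.uint8));
    for i in range(1,n):
        if s[i,4]>8:
            P=C[l==i];print(s[i],ce[i].round(1),"depth med",np.median(P,0).round(4),"zr",P[:,2].min().round(3),P[:,2].max().round(3))
            yield l==i,ce[i]
for m,c in blob(155,180,295,362,g<45):
    for z in(.107,.118):print("  z",z,pts(f,c,z=z).round(4))
    v,u=np.nonzero(m);P=pts(f,np.c_[u,v],z=.118);
    print("  rect",cv2.minAreaRect(P[:,:2].astype(np.float32)))
# plate: height map
m=(C[:,:,2]>0.004)&(C[:,:,2]<.03);v,u=np.nonzero(m);
sel=(abs(u-297)<40)&(abs(v-236)<40);
P=C[v[sel],u[sel]];print("plate depth bbox",P.min(0).round(4),P.max(0).round(4),len(P))
# deck: rows of the depth near flange
for uv in[(313,150),(363,150),(340,157),(340,177),(310,178)]:print(uv,C[uv[1],uv[0]].round(4))
E
```

```text
table z -0.0012872381482054163
plate depth bbox [ 0.3524 -0.1986  0.004 ] [0.5421 0.002  0.0213] 2440
(313, 150) [ 0.656  -0.147   0.0962]
(363, 150) [ 0.6492 -0.2687  0.1108]
(340, 157) [ 0.6361 -0.2129  0.0988]
(340, 177) [ 0.5909 -0.2131  0.0741]
(310, 178) [ 0.592  -0.138   0.0648]
```

Run:
```python
import numpy as np,cv2
from h import *
np.set_printoptions(linewidth=250)
f=np.load("top0.npz");im=f["image"].astype(int);C=cloud(f);g=im.max(2)
print(g[156:176:1,296:362:2])
print((C[156:176:1,296:362:2,2]*1000).astype(int))
# plate circle by white mask / canny contour
hsv=cv2.cvtColor(f["image"],cv2.COLOR_RGB2HSV)
e=cv2.Canny(f["image"],60,120)
cs=cv2.HoughCircles(cv2.GaussianBlur(cv2.cvtColor(f["image"],cv2.COLOR_RGB2GRAY),(3,3),0)[190:280,250:345],cv2.HOUGH_GRADIENT,1.0,50,param1=80,param2=10,minRadius=26,maxRadius=34)
print(cs)
for c in cs[0]:print(pts(f,[c[0]+250,c[1]+190],z=.015))
```

```text
[[123 125 125 124 120 119 106  84  82  85  81  81  98 157 171 173 173 173 173 175 174 171 175 173 173 176 173 175 173 176 177 177 176]
 [126 133 136 133 125 125 109  83  80  82  81  80 101 163 174 174 173 173 175 173 173 175 174 173 174 175 175 176 174 174 177 176 176]
 [122 139 141 138 140 141 130 101  84  77  81  85 102 165 175 174 173 171 174 172 174 171 172 173 173 175 173 172 172 173 177 176 175]
 [123 124 114 123 165 181 168 136 115  98  97  94 104 163 173 173 173 174 171 174 173 172 172 172 173 175 173 172 175 173 175 175 175]
 [119  94  72  94 171 200 196 178 155 133 137 132 137 172 177 170 173 171 171 172 172 172 171 173 174 172 175 173 172 172 173 173 175]
 [119  77  52  76 169 202 204 194 169 155 168 177 178 188 183 174 172 169 173 171 173 171 172 172 173 171 171 174 177 171 173 175 172]
 [114  67  44  73 160 192 200 189 164 159 179 199 201 200 189 168 161 155 168 172 171 175 174 173 170 170 172 173 175 173 174 172 175]
 [114  72  49  71 141 172 186 171 149 158 180 198 202 201 183 157 137 135 156 170 169 171 171 173 175 171 173 174 174 172 176 172 174]
 [118  86  68  81 12
[... 3662 characters left out ...]
4  73  75  73  77  77  78  81  75  82  77  81  83  80 114 114 113 114 117 115 117 119 116 115  83]
 [  1  -2   0  -2   1  -1  75  74  73  74  74  74  73  73  76  80  76  75  79  77  79  82  79  82  80  80 114 114 116 114 117 114  79]
 [ -4   0   0  -2   0  -2  71  67  73  72  70  68  73  75  78  76  77  79  76  78  76  78  78  80  78  81  78  82  82  82  80  82  83]
 [  0   2  -2  -3  -3  -1  69  70  69  68  71  73  73  74  73  69  76  76  76  76  78  78  78  79  78  78  79  79  76  76  80  81  79]
 [  0  -5  -4   0  -1  -1  67  68  68  69  68  68  75  71  69  74  69  72  75  76  73  75  77  77  72  74  75  77  76  77  80  78  80]]
[[[48.5 46.5 29.9]]]
[[ 0.44829852 -0.10458605  0.015     ]]
```

Run:
```python
import numpy as np,cv2
from h import *
f=np.load("top0.npz");C=cloud(f);z=C[:,:,2]
def reg(r0,r1,c0,c1,lo,hi,name):
    m=np.zeros(z.shape,bool);m[r0:r1,c0:c1]=(z[r0:r1,c0:c1]>lo)&(z[r0:r1,c0:c1]<hi)
    P=C[m];print(name,len(P),"mean",P.mean(0).round(4),"rect",cv2.minAreaRect(P[:,:2].astype(np.float32)));return P
h=reg(160,176,324,364,.109,.13,"handle")
t=reg(157,166,296,304,.105,.13,"tab")
# cover flange plane
m=reg(145,185,321,366,.06,.108,"flange")
A=np.c_[m[:,:2],np.ones(len(m))];p=np.linalg.lstsq(A,m[:,2],rcond=None)[0]
r=abs(A@p-m[:,2])<.005;p=np.linalg.lstsq(A[r],m[r,2],rcond=None)[0];print("plane",p,"slope",np.degrees(np.arctan(np.hypot(*p[:2]))),"upslope dir",np.degrees(np.arctan2(p[1],p[0])))
u,s,v=np.linalg.svd(h[:,:2]-h[:,:2].mean(0));print("handle dir",np.degrees(np.arctan2(v[0,1],v[0,0])))
th=np.radians(-90+np.degrees(np.arctan2(p[1],p[0]))+90)
pl=reg(205,268,266,330,.003,.03,"plate")
ys=pl[abs(pl[:,2]-.013)<.01];
q=pl[np.hypot(pl[:,0]-.448,pl[:,1]+.105)<.1]
print(cv2.minEnclosingCircle(q[:,:2].astype(np.float32)))
kt=reg(157,172,180,192,.105,.13,"knobtab")
kk=reg(155,175,218,240,.108,.13,"knob")
```

```text
handle 193 mean [ 0.6033 -0.2153  0.1166] rect ((0.6043160557746887, -0.2156030684709549), (0.07844968885183334, 0.015909288078546524), 82.17236328125)
tab 30 mean [ 0.6218 -0.116   0.1154] rect ((0.6238616108894348, -0.1160290539264679), (0.01219271682202816, 0.015212565660476685), 87.2798080444336)
flange 1312 mean [ 0.6187 -0.2189  0.0889] rect ((0.6192737221717834, -0.21981775760650635), (0.10922732204198837, 0.0896538570523262), 87.9197006225586)
plane [ 0.56126885 -0.07141884 -0.27410088] slope 29.50094089791943 upslope dir -7.251649989897293
handle dir -97.30900009827921
plate 2635 mean [ 0.4512 -0.1033  0.0089] rect ((0.4510961174964905, -0.10327809303998947), (0.15102869272232056, 0.1618782877922058), 88.4184799194336)
((0.4511309266090393, -0.10232557356357574), 0.0958530604839325)
knobtab 37 mean [0.6171 0.1563 0.1151] rect ((0.6178877353668213, 0.15690463781356812), (0.012534947134554386, 0.01514909416437149), 85.85266876220703)
knob 114 mean [0.6216 0.0556 0.1163] rect ((0.6215322613716125, 0.056629814207553864), (0.026156798005104065, 0.027201486751437187), 44.40287399291992)
```

```bash
cat > g.py <<'E'
import numpy as np
from scipy.spatial.transform import Rotation as Ro
from plant import monitor
yaw=np.radians(-7.3)
xs=np.array([np.cos(yaw),np.sin(yaw),0]);ys=np.array([-xs[1],xs[0],0]);zz=np.array([0,0,1.])
c,s=np.cos(np.pi/6),.5
dx=c*xs+s*zz; n=-s*xs+c*zz
well=np.array([.6224,-.2178,.089]); piv=well+.068*ys
RT=np.c_[ys,dx,-n]          # tool aligned with the deck
RL=np.c_[ys,xs,-zz]         # level
plate=np.array([.4495,-.1035,0])
def deck(o,a,b,h): return o+a*dx+b*ys+h*n
def cur():
    st=monitor.observe();q=st["orientation"];return st["tool_pos"],Ro.from_quat([q[1],q[2],q[3],q[0]]).as_matrix(),st
def plan(p,R):
    tp,Rc,st=cur()
    print("t",round(st["t"],2),"tcp",tp.round(4),"open",round(st["opening"],3),"F",st["contact_force"].round(1))
    print(" shift in present tool axes",(Rc.T@(p-tp)).round(4)," rotvec",Ro.from_matrix(Rc.T@R).as_rotvec().round(4)," shift in target axes",(R.T@(p-tp)).round(4))
E
python3 -c "
from g import *
print(RT.round(3));plan(deck(piv,-.024,.033,.10),RT)"
```

```text
[[ 0.127  0.859  0.496]
 [ 0.992 -0.11  -0.064]
 [ 0.     0.5   -0.866]]
t 0.15 tcp [ 0.2396 -0.5766  0.2304] open 1.004 F [0.7 0.5 0.1]
 shift in present tool axes [ 0.48   -0.3072  0.0674]  rotvec [-0.4757  0.2735 -1.025 ]  shift in target axes [0.5055 0.1946 0.1895]
```

```bash
R='[0.036,-0.023,0,0,0,0,1]'; python3 -m inch '[[[0.036,-0.023,0,0,0,0,1],[0.036,-0.023,0,0,0,0,1],[0.036,-0.023,0,0,0,0,1],[0.036,-0.023,0,0,0,0,1],[0.036,-0.023,0,0,0,0,1]]]' 40
python3 -m inch '[[[0.036,-0.023,0,0,0,0,1],[0.036,-0.023,0,0,0,0,1],[0.036,-0.023,0,0,0,0,1],[0.036,-0.023,0,0,0,0,1],[0.036,-0.023,0,0,0,0,1]]]'
python3 -m inch '[[[0,0,-0.01,-0.053,0.03,-0.114,1],[0,0,-0.01,-0.053,0.03,-0.114,1],[0,0,-0.01,-0.053,0.03,-0.114,1],[0,0,0,-0.053,0.03,-0.114,1],[0,0,0,-0.053,0.03,-0.114,1]]]'
python3 -m inch '[[[0,0,0,-0.053,0.03,-0.114,1],[0,0,0,-0.053,0.03,-0.114,1],[0,0,0,-0.053,0.03,-0.114,1],[0,0,0,-0.053,0.03,-0.114,1],[0,0,0,0,0,0,1]]]'
python3 -c "
from g import *
plan(deck(piv,-.024,.033,.08),RT)"
```

```text
t: 0.65
tool_pos: [0.3624, -0.4002, 0.231]
orientation: [-0.0, 0.981, 0.195, -0.0]
contact_force: [0.3, -0.1, -0.2]
opening: 0.145
t: 1.15
tool_pos: [0.4845, -0.225, 0.2311]
orientation: [-0.0, 0.981, 0.196, -0.0]
contact_force: [0.4, -0.0, -0.2]
opening: -0.002
t: 1.65
tool_pos: [0.4826, -0.2253, 0.2616]
orientation: [0.114, 0.874, 0.463, 0.099]
contact_force: [0.2, -0.1, -0.2]
opening: 0.003
t: 2.15
tool_pos: [0.4804, -0.2252, 0.2595]
orientation: [0.195, 0.726, 0.638, 0.169]
contact_force: [-0.2, -0.2, 0.4]
opening: -0.001
t 2.15 tcp [ 0.4804 -0.2252  0.2595] open -0.001 F [-0.2 -0.2  0.4]
 shift in present tool axes [0.1269 0.0122 0.137 ]  rotvec [-0.0024  0.0041  0.0001]  shift in target axes [0.1263 0.0119 0.1376]
```

```bash
python3 -m inch '[[[0.042,0.004,0.025,0,0,0,1],[0.042,0.004,0.025,0,0,0,1],[0.042,0.004,0.025,0,0,0,1],[0,0,0.025,-0.002,0.004,0,1],[0,0,0,0,0,0,1]]]'
python3 - <<'E'
from g import *
from plant import cams
from h import *
tp,R,st=cur()
f=cams.grab_frame("wrist");np.savez("wrist1.npz",R=R,tp=tp,**f);cv2.imwrite("pics/wrist1.png",f["image"][:,:,::-1])
plan(deck(piv,-.024,.033,.08),RT)
E
```

```text
t: 2.65
tool_pos: [0.5573, -0.1063, 0.1763]
orientation: [0.192, 0.725, 0.64, 0.17]
contact_force: [-1.3, 0.0, -0.9]
opening: 0.002
t 2.7 tcp [ 0.5577 -0.1075  0.178 ] open 0.0 F [-0.7 -0.4 -0. ]
 shift in present tool axes [-0.0002 -0.0007  0.0362]  rotvec [-0.0025 -0.0005  0.002 ]  shift in target axes [-0.0002 -0.0008  0.0362]
```

View pics/wrist1.png

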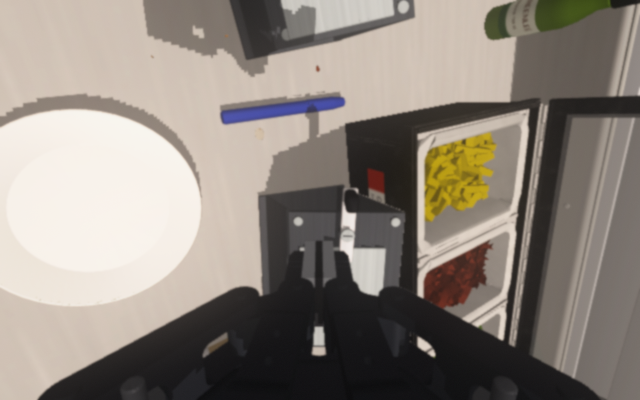

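Run:
```python
from h import *
from g import *
f=np.load("wrist1.npz");T=np.eye(4);T[:3,:3]=f["R"];T[:3,3]=f["tp"];T=T@f["hand_eye"]
C=cloud(f,T);
D=(C-piv)@np.c_[dx,ys,n]*1000
for uv in[(352,190),(352,194),(352,200),(352,206),(348,215),(347,225),(347,235),(318,255),(330,255),(298,222),(395,223)]:print(uv,f["image"][uv[1],uv[0]],D[uv[1],uv[0]].round(0))
m=(f["range_z"]>0)&(D[:,:,2]>14)&(D[:,:,2]<45)&(abs(D[:,:,0])<15)&(abs(D[:,:,1]-33)<20)
v,u=np.nonzero(m);P=D[m];print(len(P),P.mean(0),P.min(0),P.max(0),u.min(),u.max(),v.min(),v.max())
```

```text
(352, 190) [57 54 51] [ 1. 42. 18.]
(352, 194) [33 30 30] [-0. 43. 30.]
(352, 200) [40 37 38] [-0. 39. 34.]
(352, 206) [44 41 41] [-0. 35. 35.]
(348, 215) [234 228 223] [-1. 19. 11.]
(347, 225) [224 213 208] [-1. 10. 11.]
(347, 235) [157 153 148] [-2.  3. 15.]
(318, 255) [35 33 33] [-25.  45. 135.]
(330, 255) [92 89 89] [-20.  45. 133.]
(298, 222) [197 194 187] [-43.  10.   2.]
(395, 223) [205 202 194] [41.  9.  1.]
317 [-0.8179233  37.71844894 30.41122625] [-5.27715156 29.3716719  14.08571028] [ 4.6271047  42.96878573 36.08462988] 344 358 189 212
```

```bash
python3 -m inch '[[[0.001,-0.004,0.025,0,0,0,1],[0,0,0.025,0,0,0,1],[0,0,0.025,0,0,0,1],[0,0,0.015,0,0,0,1],[0,0,0.01,0,0,0,1]]]'
python3 -m inch '[[[0,0.004,0,0,0,0,1],[0,0.004,0,0,0,0,1],[0,0.004,0,0,0,0,1],[0,0,0,0,0,0,1]]]'
python3 -c "
from g import *
tp,R,st=cur();print(((tp-piv)@np.c_[dx,ys,n]*1000).round(1),st['contact_force'])"
```

```text
t: 3.2
tool_pos: [0.6054, -0.1153, 0.0917]
orientation: [0.196, 0.725, 0.638, 0.171]
contact_force: [-0.7, -0.1, 0.2]
opening: -0.001
t: 3.6
tool_pos: [0.6157, -0.1156, 0.0987]
orientation: [0.196, 0.724, 0.639, 0.171]
contact_force: [0.3, -0.3, -0.6]
opening: -0.002
[-12.1  32.6  18.2] [ 0.2717572  -0.2839015  -0.55534943]
```

```bash
python3 -m inch '[[[0,0.004,0,0,0,0,1],[0,0.004,0,0,0,0,1],[0,0.004,0,0,0,0,1],[-0.001,0.005,0,0,0,0,1],[-0.001,0.005,0,0,0,0,1]]]'
python3 -m inch '[[[-0.002,0.005,0,0,0,0,1],[-0.002,0.004,0,0,0,0,1],[0,0,0,0,0,0,1]]]'
python3 - <<'E'
from g import *
from h import *
from plant import cams
tp,R,st=cur();print(((tp-piv)@np.c_[dx,ys,n]*1000).round(1),st['contact_force'])
f=cams.grab_frame("top");c=f["image"][125:205,265:385,::-1];cv2.imwrite("pics/top2.png",cv2.resize(c,None,fx=6,fy=6,interpolation=cv2.INTER_CUBIC))
f=cams.grab_frame("wrist");np.savez("wrist2.npz",R=R,tp=tp,**f);cv2.imwrite("pics/wrist2.png",f["image"][:,:,::-1])
E
```

```text
t: 4.1
tool_pos: [0.6341, -0.1188, 0.1086]
orientation: [0.195, 0.724, 0.639, 0.172]
contact_force: [-1.0, 0.6, 0.1]
opening: -0.002
t: 4.4
tool_pos: [0.6428, -0.1246, 0.1144]
orientation: [0.196, 0.724, 0.639, 0.172]
contact_force: [0.6, -0.4, -0.3]
opening: -0.001
[20.  27.  17.8] [ 0.55174805 -0.37132127 -0.25286567]
```

View pics/wrist2.png

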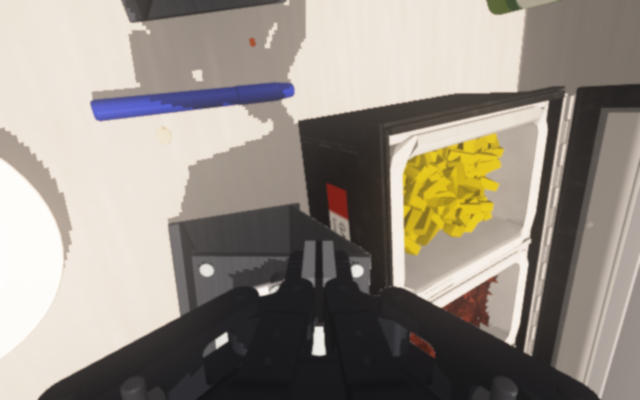

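View pics/top2.png

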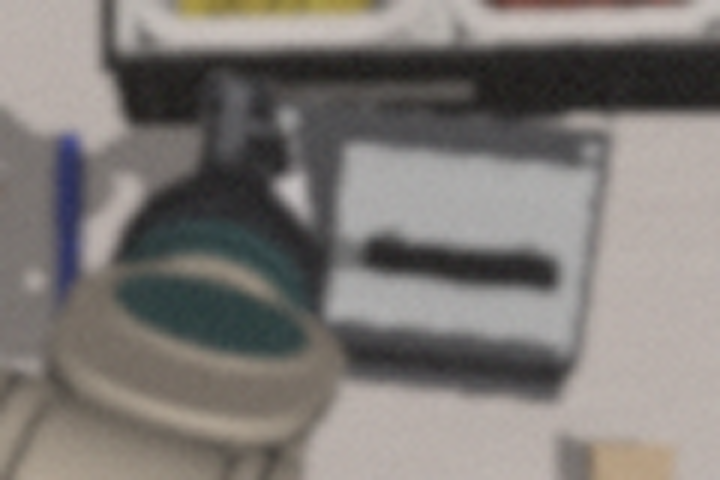

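```bash
python3 -m inch '[[[0.01,-0.01,0,0,0,0,1],[0,0,-0.04,0,0,0,1],[0,-0.03,-0.045,0,0,0,0.2],[-0.02,-0.04,-0.02,0,0,0,0.2],[-0.02,-0.04,0,0,0,0,0.2]]]'
python3 -m inch '[[[-0.02,0,0,0,0,0,0.2],[-0.02,0,0,0,0,0,0.2],[0,0,0,0,0,0,0.2]]]'
cat > look.py <<'E'
import sys
from g import *
from h import *
from plant import cams
k=sys.argv[1]
tp,R,st=cur();print(st["t"],((tp-piv)@np.c_[dx,ys,n]*1000).round(1),st['contact_force'].round(1),st["opening"])
f=cams.grab_frame("top");np.savez(f"top{k}.npz",**f);c=f["image"][125:285,165:385,::-1];cv2.imwrite(f"pics/top{k}.png",cv2.resize(c,None,fx=3.6,fy=3.6,interpolation=cv2.INTER_CUBIC))
tp,R,st=cur()
f=cams.grab_frame("wrist");np.savez(f"wrist{k}.npz",R=R,tp=tp,**f);cv2.imwrite(f"pics/wrist{k}.png",f["image"][:,:,::-1])
E
python3 look.py 3
```

```text
t: 5.0
tool_pos: [0.4859, -0.1349, 0.1451]
orientation: [0.199, 0.722, 0.639, 0.173]
contact_force: [0.3, -0.8, 0.2]
opening: 0.509
t: 5.3
tool_pos: [0.4802, -0.1761, 0.1422]
orientation: [0.196, 0.725, 0.638, 0.171]
contact_force: [0.3, 0.6, 0.0]
opening: 0.8
5.3 [-100.1  -44.7  119.3] [0.3 0.6 0. ] 0.7999475202242579
```

View pics/wrist3.png

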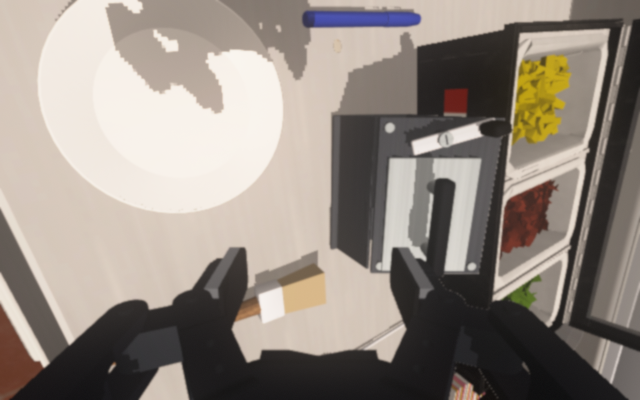

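View pics/top3.png

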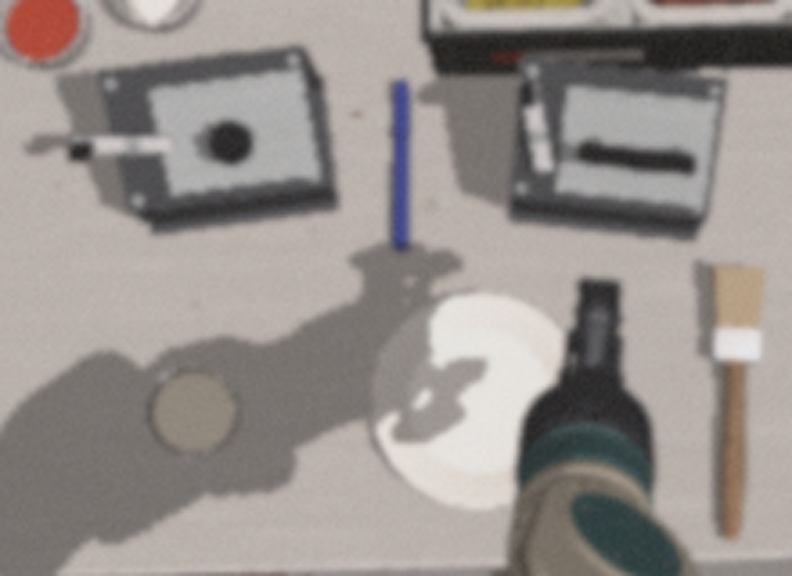

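```bash
python3 - <<'E'
from h import *
from g import *
B=np.c_[dx,ys,n]
f=np.load("wrist3.npz");T=np.eye(4);T[:3,:3]=f["R"];T[:3,3]=f["tp"];T=T@f["hand_eye"]
for name,F,C in(("wrist",f,cloud(f,T)),("top",np.load("top3.npz"),cloud(np.load("top3.npz")))):
    D=(C-piv)@B*1000;g=F["image"].min(2)
    m=(D[...,2]>6)&(D[...,2]<16)&(abs(D[...,0])<32)&(abs(D[...,1])<32)&(g>140)&(F["range_z"]>0)
    P=D[m];
    if len(P)>20:
        u,s,v=np.linalg.svd(P[:,:2]-P[:,:2].mean(0));a=v[0];print(name,"keeper angle",np.arctan2(abs(a[0]),abs(a[1])),a,len(P))
    t=D[(D[...,2]>25)&(D[...,2]<40)&(abs(D[...,0])<45)&(abs(D[...,1])<45)];print(" tab",len(t),t.mean(0) if len(t) else 0, np.arctan2(t[:,0].mean(),t[:,1].mean()) if len(t) else 0)
    W=(C-well)@B*1000
    h=W[(W[...,2]>31)&(W[...,2]<42)&(abs(W[...,0])<12)&(abs(W[...,1])<50)]
    if len(h): print(" handle top",len(h),h.mean(0).round(1),h.min(0).round(1),h.max(0).round(1))
E
python3 -c "
from g import *
plan(deck(well,0,0,.08),RT)"
```

```text
wrist keeper angle 1.2934830716578105 [-0.96179447 -0.27377254] 994
 tab 909 [  6.68001668 -16.77619001  33.96830031] 2.7626524522729263
 handle top 1585 [-6.1  7.2 36.6] [-11.4 -36.3  31. ] [ 1.3 42.8 39.1]
top keeper angle 1.302736668506276 [-0.96428663 -0.26486089] 83
 tab 62 [  9.57024103 -19.88161923  32.68243772] 2.692966920759563
 handle top 153 [-3.8 -0.3 34.8] [-10.5 -39.2  31.2] [ 2.5 38.7 39.6]
t 5.4 tcp [ 0.4803 -0.1743  0.1419] open 0.794 F [-0.6  0.9 -0.3]
 shift in present tool axes [-0.0252  0.1003  0.0392]  rotvec [0.0021 0.0005 0.0019]  shift in target axes [-0.0251  0.1004  0.039 ]
```

```bash
python3 -m inch '[[[-0.008,0.032,0,0.002,0,0.002,0.5],[-0.008,0.032,0.008,0,0,0,0.5],[-0.008,0.032,0.015,0,0,0,0.5],[0,0,0.015,0,0,0,0.5],[0,0,0,0,0,0,0.5]]]'
python3 -c "
from g import *
plan(deck(well,-.0045,.0015,.011),RT)"
python3 look.py 4
```

```text
t: 5.9
tool_pos: [0.5794, -0.2097, 0.1556]
orientation: [0.193, 0.725, 0.639, 0.171]
contact_force: [-0.1, 0.3, -0.5]
opening: 0.499
t 5.9 tcp [ 0.5794 -0.2097  0.1556] open 0.499 F [-0.1  0.3 -0.5]
 shift in present tool axes [-0.0012  0.0002  0.0685]  rotvec [-0.0024 -0.0017  0.0019]  shift in target axes [-0.0011  0.      0.0685]
5.9 [ -4.5 -65.4  79.5] [-0.1  0.3 -0.5] 0.4989754442323443
```

View pics/wrist4.png

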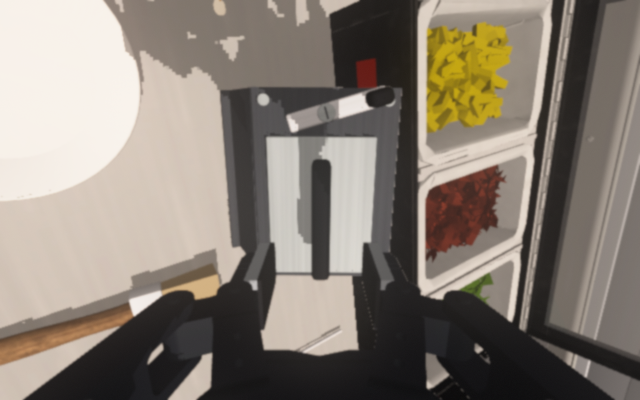

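```bash
python3 -m inch '[[[-0.001,0,0.02,0,0,0,0.5],[0,0,0.02,0,0,0,0.5],[0,0,0.015,0,0,0,0.5],[0,0,0.0085,0,0,0,0.5],[0,0,0.004,0,0,0,0.5]]]'
python3 -m inch '[[[0,0,0,0,0,0,0.7],[0,0,0,0,0,0,0.8],[0,0,0,0,0,0,0.9],[0,0,0,0,0,0,1],[0,0,0,0,0,0,1]]]' 50
python3 -c "
from g import *
tp,R,st=cur();print(((tp-well)@np.c_[dx,ys,n]*1000).round(1),st['contact_force'])"
```

```text
t: 6.5
tool_pos: [0.6115, -0.2159, 0.098]
orientation: [0.194, 0.725, 0.639, 0.171]
contact_force: [0.3, 0.7, 0.6]
opening: 0.5
t: 7.0
tool_pos: [0.6123, -0.2168, 0.0997]
orientation: [0.195, 0.725, 0.638, 0.171]
contact_force: [-4.6, 2.4, 6.7]
opening: 0.13
[-3.5 -0.3 14.3] [-4.63980979  2.36769103  6.7236491 ]
```

```bash
python3 -m inch '[[[0,0,-0.002,0,0,0,1],[0,0,-0.005,0,0,0,1],[0,0,-0.01,0,0,0,1],[0,0,-0.015,0,0,0,1],[0,0,-0.02,0,0,0,1]]]' 60
python3 -m inch '[[[0,0,-0.025,0,0,0,1],[0,0,-0.025,0,0,0,1],[0,0,0,0,0,0,1]]]'
python3 look.py 5
```

```text
t: 7.5
tool_pos: [0.5848, -0.2126, 0.143]
orientation: [0.193, 0.725, 0.639, 0.17]
contact_force: [0.7, 0.5, -0.9]
opening: 0.128
t: 7.8
tool_pos: [0.562, -0.2109, 0.1909]
orientation: [0.197, 0.724, 0.638, 0.171]
contact_force: [0.7, -0.6, -2.1]
opening: 0.124
7.8 [ -1.7 -68.8 118.6] [ 0.7 -0.6 -2.1] 0.12437653700323976
```

View pics/wrist5.png

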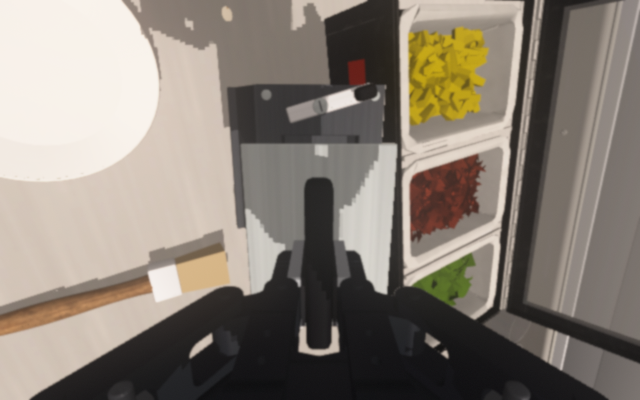

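Run:
```python
from h import *
from g import *
f=np.load("wrist5.npz");C=cloud(f,f["hand_eye"])*1000
for uv in[(255,180),(280,155),(360,155),(380,180),(375,240),(260,230),(320,145),(318,190),(318,340)]:print(uv,C[uv[1],uv[0]].round(1))
m=(f["range_z"]>0)&(f["image"].min(2)>110);m[:140]=0;m[300:]=0;m[:,:240]=0;m[:,398:]=0
P=C[m];P=P[(P[:,2]<25)&(P[:,2]>0)];A=np.c_[P[:,:2],np.ones(len(P))];p=np.linalg.lstsq(A,P[:,2],rcond=None)[0];print(p,len(P),P.min(0),P.max(0),np.percentile(P,[1,99],axis=0))
plan(np.array([*plate[:2],.10]),RL)
```

```text
(255, 180) [ 36.7 -32.   11. ]
(280, 155) [ 49.3 -19.   10.5]
(360, 155) [49.3 19.9 10.4]
(380, 180) [36.7 30.4 11.1]
(375, 240) [ 4.3 29.5 10.5]
(260, 230) [ 10.4 -30.7   9.7]
(320, 145) [54.2  0.5 10. ]
(318, 190) [ 40.8  -0.5 -22.7]
(318, 340) [-30.2  -0.6 -23.1]
[4.04278573e-03 1.41908892e-03 9.97943938e+00] 15200 [-27.67852991 -38.63674577   7.70139136] [55.0868265  37.78998907 12.55891974] [[-23.11200985 -37.30694042   8.68814233]
 [ 54.26885161  36.90878093  11.54742846]]
t 7.9 tcp [ 0.5614 -0.2102  0.1875] open 0.122 F [ 0.1  0.1 -2.6]
 shift in present tool axes [ 0.0917 -0.1516  0.0133]  rotvec [5.244e-01 1.400e-03 3.000e-04]  shift in target axes [ 0.0916 -0.1245  0.0875]
```

```bash
python3 -m inch '[[[0,-0.01,-0.01,0.1,0,0,1],[0,-0.01,-0.01,0.131,0,0,1],[0,-0.01,0,0.131,0,0,1],[0,-0.01,0,0.1,0,0,1],[0,0,0,0.062,0,0,1]]]'
python3 -c "
from g import *
plan(np.array([.4491,-.1065,.10]),RL)"
```

```text
t: 8.4
tool_pos: [0.5155, -0.204, 0.1897]
orientation: [-0.002, 0.75, 0.661, -0.002]
contact_force: [0.4, -0.1, -2.1]
opening: 0.124
t 8.4 tcp [ 0.5155 -0.204   0.1897] open 0.124 F [ 0.4 -0.1 -2.1]
 shift in present tool axes [ 0.0883 -0.0777  0.0901]  rotvec [-0.0057 -0.0001  0.0008]  shift in target axes [ 0.0883 -0.0783  0.0897]
```

```bash
python3 -m inch '[[[0.022,-0.02,0,-0.005,0,0,1],[0.022,-0.02,0,0,0,0,1],[0.022,-0.02,0.01,0,0,0,1],[0.022,-0.018,0.02,0,0,0,1],[0,0,0.02,0,0,0,1]]]'
python3 look.py 6; python3 -c "
from g import *
plan(np.array([.4491,-.1065,.032]),RL)"
```

```text
t: 8.9
tool_pos: [0.4466, -0.104, 0.1385]
orientation: [-0.0, 0.75, 0.662, 0.001]
contact_force: [1.0, -1.2, -1.9]
opening: 0.127
8.9 [-138.8   22.5  137.3] [ 1.  -1.2 -1.9] 0.12718858785842302
t 9.0 tcp [ 0.4463 -0.1051  0.1369] open 0.127 F [-0.4  0.7 -1.9]
 shift in present tool axes [-0.0011  0.0033  0.1049]  rotvec [-0.0031 -0.0013  0.0016]  shift in target axes [-0.001   0.003   0.1049]
```

View pics/wrist6.png

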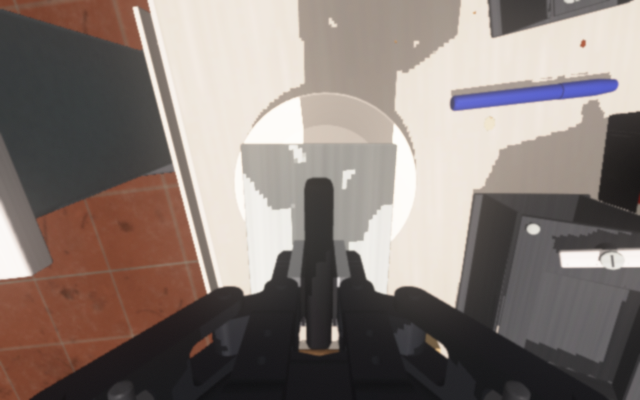

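View pics/top6.png

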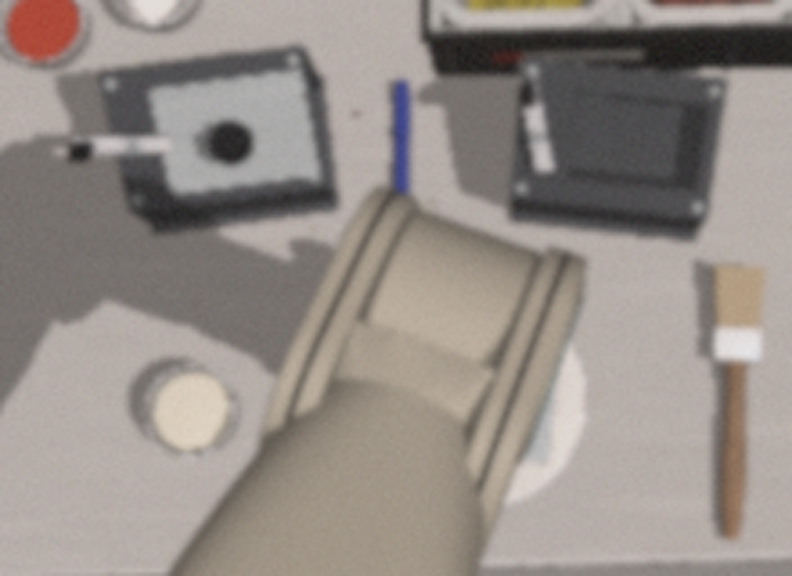

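Run:
```python
from h import *
f=np.load("wrist6.npz");print(pts(f,[(235,180),(416,180),(325,93)],z=.121,T=f["hand_eye"]).round(4))
```

```text
[[ 0.0104 -0.0717  0.121 ]
 [ 0.0102  0.0831  0.121 ]
 [ 0.081   0.0049  0.121 ]]
```

```bash
python3 -m inch '[[[0,0.004,0.025,-0.003,0,0,1],[0,0,0.025,0,0,0,1],[0,0,0.025,0,0,0,1],[0,0,0.015,0,0,0,1],[0,0,0.008,0,0,0,1]]]'
python3 -m inch '[[[0,0,0.003,0,0,0,1],[0,0,0.001,0,0,0,1],[0,0,0,0,0,0,1]]]'
python3 -c "
from g import *
plan(np.array([.4491,-.1065,.030]),RL)"
```

```text
t: 9.5
tool_pos: [0.4541, -0.108, 0.0415]
orientation: [0.002, 0.751, 0.661, 0.002]
contact_force: [-0.1, -0.4, -1.1]
opening: 0.123
t: 9.8
tool_pos: [0.4553, -0.1082, 0.0396]
orientation: [0.004, 0.751, 0.661, 0.003]
contact_force: [0.1, 0.2, -1.6]
opening: 0.128
t 9.8 tcp [ 0.4553 -0.1082  0.0396] open 0.128 F [ 0.1  0.2 -1.6]
 shift in present tool axes [ 0.0009 -0.0064  0.0096]  rotvec [0.0092 0.0012 0.0002]  shift in target axes [ 0.0009 -0.0063  0.0096]
```

```bash
python3 -m inch '[[[0,-0.003,0.003,0.008,0,0,1],[0,0,0.002,0,0,0,1],[0,0,0.001,0,0,0,1],[0,0,0.001,0,0,0,1],[0,0,0,0,0,0,1]]]'
python3 -c "
from g import *
plan(np.array([.4491,-.1065,.030]),RL)"
```

```text
t: 10.3
tool_pos: [0.4517, -0.1074, 0.0335]
orientation: [0.0, 0.751, 0.661, -0.0]
contact_force: [-3.9, 2.8, 10.8]
opening: 0.124
t 10.3 tcp [ 0.4517 -0.1074  0.0335] open 0.124 F [-3.9  2.8 10.8]
 shift in present tool axes [ 0.0005 -0.0027  0.0035]  rotvec [0.0002 0.0008 0.0005]  shift in target axes [ 0.0005 -0.0027  0.0035]
```

```bash
python3 -m inch '[[[0,0,-0.001,0,0,0,1],[0,0,0,0,0,0,0.85],[0,0,0,0,0,0,0.75],[0,0,0,0,0,0,0.6],[0,0,0,0,0,0,0.5]]]'
python3 -m inch '[[[0,0,-0.01,0,0,0,0.5],[0,0,-0.03,0,0,0,0.5],[0,0,-0.04,0,0,0,0.5],[0,0,-0.04,0,0,0,0.5],[0,0,0,0,0,0,0.5]]]'
python3 -m inch '[[[-0.04,0,-0.02,0,0,0,0.5],[-0.04,0,-0.02,0,0,0,0.5],[-0.04,0,0,0,0,0,0.5],[-0.04,0,0,0,0,0,0.5],[0,0,0,0,0,0,0.5]]]'
python3 -m inch '[[[-0.04,0,0,0,0,0,0.5],[-0.04,0,0,0,0,0,0.5],[-0.04,0,0,0,0,0,0.5],[0,0,0,0,0,0,0.5],[0,0,0,0,0,0,0.5]]]'
python3 look.py 7
```

```text
t: 10.8
tool_pos: [0.4514, -0.1074, 0.0327]
orientation: [0.0, 0.751, 0.661, -0.0]
contact_force: [-0.2, -0.8, -0.2]
opening: 0.497
t: 11.3
tool_pos: [0.4561, -0.1091, 0.1594]
orientation: [0.006, 0.751, 0.661, 0.002]
contact_force: [0.4, 0.0, -0.3]
opening: 0.499
t: 11.8
tool_pos: [0.4311, -0.2703, 0.1933]
orientation: [0.001, 0.752, 0.659, -0.001]
contact_force: [-0.1, 0.5, -0.9]
opening: 0.502
t: 12.3
tool_pos: [0.4156, -0.3846, 0.1924]
orientation: [-0.001, 0.751, 0.66, -0.0]
contact_force: [-1.3, 0.2, 0.5]
opening: 0.5
12.3 [-107.6 -259.7  181.6] [-1.3  0.2  0.5] 0.5004022249371457
```

View pics/top7.png

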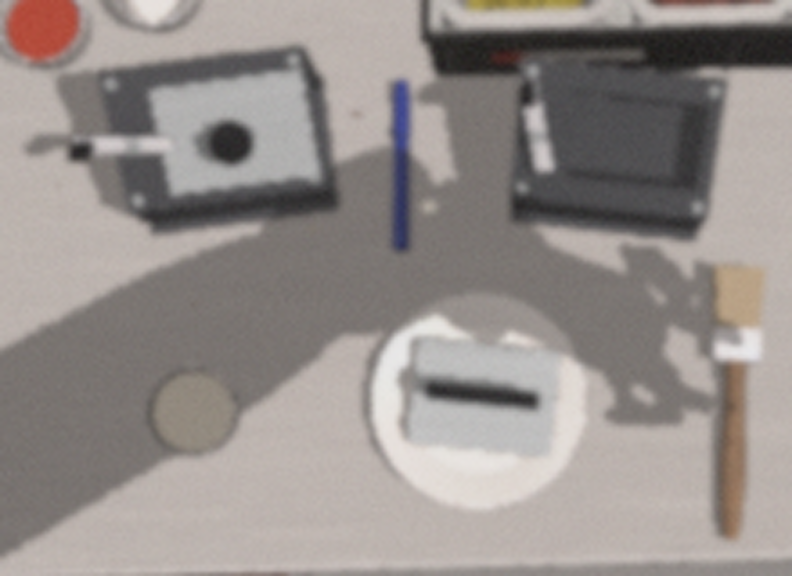

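Run:
```python
from h import *
from g import *
f=np.load("top7.npz");C=cloud(f)
m=(C[...,2]>.012)&(C[...,2]<.03)&(abs(C[...,0]-.45)<.042)&(abs(C[...,1]+.105)<.055)
P=C[m];A=np.c_[P[:,:2],np.ones(len(P))];print("flange tilt",np.linalg.lstsq(A,P[:,2],rcond=None)[0],P.mean(0).round(4))
h=C[(C[...,2]>.04)&(C[...,2]<.06)&(abs(C[...,0]-.45)<.05)&(abs(C[...,1]+.105)<.06)];print("handle",((h.max(0)+h.min(0))/2).round(4),len(h))
D=(C-piv)@np.c_[dx,ys,n]*1000
k=D[(D[...,2]>6)&(D[...,2]<16)&(abs(D[...,0])<32)&(abs(D[...,1])<32)&(f["image"].min(2)>140)]
v=np.linalg.svd(k[:,:2]-k[:,:2].mean(0))[2][0];print("keeper",np.arctan2(abs(v[0]),abs(v[1])))
```

```text
flange tilt [ 0.01010672 -0.0131214   0.01543054] [ 0.4512 -0.1075  0.0214]
handle [ 0.4513 -0.1058  0.0518] 151
keeper 1.2935617602770328
```

```bash
python3 -c "
from plant import job
print(job.finish_job())"
```

```text
the job is handed in; nothing more can be done
None
```

The bar cover now lies in the middle of the side plate, handle up, and the job is handed in at about 12.4 s of the 54 s. `finish_job` gives no verdict, so the results below are my own camera measurements.

I pushed the bar keeper's tab up the slope with the shut fingers. Then I gripped the bar handle square to the sloped deck, lifted the cover off along the deck normal and levelled it. I lowered it onto the plate, let go only after it touched (about 12 N), and moved the arm away.

Last checks, mostly from the top camera:
- **Cover:** it is level within about 0.02 rad, with its centre about 3 mm from the plate's centre.
- **Bar keeper:** it reads about 1.29 rad open, over the 1.0 needed.
- **Other well:** the knob cover and its keeper look unchanged.
- **Surroundings:** in the last picture the plate, pen, brush and dip cup show no visible shift. I took no close-up of the thermometer or tongs, but the arm never came near them.

**Disagreements:**
- The wrist and top cameras differed by 2–3 mm, about the stated calibration.
- At touchdown the cover sat about 3 mm higher by the tool reading than the sizes given predict.

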